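# Load the fuse shuttle and hold it home on the test station

## Task

Stand one of the three loose fuses from the tray in each of the shuttle's three wells, right down to the bottom, while the shuttle still sits clear of the sprung plunger. Then push the loaded shuttle along its channel against the plunger until its front is hard against the stop, and finish while still pressing it there with the gripper's fingers: do not let go, or the spring pushes it back. Leave the mug, the screwdriver and the supply unit where they are.

Things in the scene. Friction and masses are not known exactly. Their poses are not given: they have to be found in the camera images.
- station: Fixed test station: aluminium plate 310 x 80 x 8 mm with an open, slippery channel. Origin: underside, on the channel's centre line; x is the direction in which the shuttle is pushed. Channel floor at z = 8 mm; side rails (inner faces y = +-30 mm, top z = 20 mm) run from x = -160 to 90 mm, then come the stop and, at x = 125 to 150 mm, a black cover up to z = 52 mm. Place and yaw vary.
- stop: The hard stop, fixed to the station: two dark steel shoulders left and right of the plunger (each 60 x 28 x 32 mm, 24 mm apart). Origin: on the channel floor, centred, in the plane of the two faces the shuttle meets (station x = 90 mm); axes as the station's.
- plunger (a joint): Travel in m of the sprung brass plunger (16 mm across, axis along station x, 16 mm above the channel floor): 0 is fully out, its nose 16 mm in front of the stop faces; grows as it is pressed in. It pushes back with 4 N when first touched and 12 N at 0.016, where the shuttle meets the hard stop.
- shuttle: Loose grey carrier in the channel, 170 mm long (x), 56 wide, 26 high, about 0.3 kg, with three round wells in its top (26 mm wide, 18 deep, centres at x = -15, 23, 61 mm) and a black grip post at the rear. Origin: centre of underside; x points to its front, which meets plunger and stop. 2 mm play to each rail; it starts with its front 35 to 60 mm short of the stop.
- grip_post (a point): Point on the axis of the shuttle's grip post, 17 mm below the post's top. The post is black, 16 mm (shuttle x) by 30 mm (shuttle y), stands from the shuttle's top (z = 26 mm) to z = 68 mm, at shuttle x = -70 mm.
- front_face (a point): On the centre line of the shuttle's front end face (shuttle x = 85 mm), 16 mm above its underside.
- well0 (a point): Centre of the mouth of well 0 in the shuttle's top (nearest the grip post); 26 mm wide, bottom 18 mm below; axes as the shuttle's.
- well1 (a point): Centre of the mouth of well 1 in the shuttle's top (the middle one); 26 mm wide, bottom 18 mm below; axes as the shuttle's.
- well2 (a point): Centre of the mouth of well 2 in the shuttle's top (nearest the front); 26 mm wide, bottom 18 mm below; axes as the shuttle's.
- seat0 (a point): Where the middle of a fuse standing fully down in well 0 lies (11 mm above the well's mouth).
- seat1 (a point): Where the middle of a fuse standing fully down in well 1 lies (11 mm above the well's mouth).
- seat2 (a point): Where the middle of a fuse standing fully down in well 2 lies (11 mm above the well's mouth).
- tray: Fixed black plastic tray with low walls, 170 x 110 mm outside, 16 mm high, walls and floor 4 mm thick. Origin: centre of its underside; x along its long side. The three fuses stand in it in a row along its x, about 50 mm apart, each up to 20 mm off its middle line.
- fuse0: Loose cylindrical fuse standing upright in the tray: white ceramic with steel end caps, 22 mm across, 58 mm long, 50 g. Origin: centre of its lower end; z along its length. All three fuses are alike and any may go in any well.
- fuse1: Loose cylindrical fuse standing upright in the tray: white ceramic with steel end caps, 22 mm across, 58 mm long, 50 g. Origin: centre of its lower end; z along its length. All three fuses are alike and any may go in any well.
- fuse2: Loose cylindrical fuse standing upright in the tray: white ceramic with steel end caps, 22 mm across, 58 mm long, 50 g. Origin: centre of its lower end; z along its length. All three fuses are alike and any may go in any well.
- fuse0_mid (a point): Middle of fuse 0, 29 mm above its lower end.
- fuse1_mid (a point): Middle of fuse 1, 29 mm above its lower end.
- fuse2_mid (a point): Middle of fuse 2, 29 mm above its lower end.
- mug: Bystander: white mug, 80 mm wide, 90 mm high, upright; origin at the centre of its underside.
- screwdriver: Bystander: screwdriver with an orange handle lying on the bench.
- supply_unit: Bystander: aluminium power supply unit, 100 x 130 x 50 mm, beside the work; origin at the centre of its underside.
Mind the look-alikes: they are no part of the job. What is shaped like the shuttle but red or turquoise is not meant.

How it is judged:
On the way, in this order (a step that is already met when the one before it is completed fails the run):
1. one fuse stands fully down in each of the three wells, with the plunger still untouched (((distance between fuse0_mid and seat0 below 0.007 m and angle between the z axis of fuse0 and the z axis of shuttle, either way round below 0.3 rad) or (distance between fuse1_mid and seat0 below 0.007 m and angle between the z axis of fuse1 and the z axis of shuttle, either way round below 0.3 rad) or (distance between fuse2_mid and seat0 below 0.007 m and angle between the z axis of fuse2 and the z axis of shuttle, either way round below 0.3 rad)) and ((distance between fuse0_mid and seat1 below 0.007 m and angle between the z axis of fuse0 and the z axis of shuttle, either way round below 0.3 rad) or (distance between fuse1_mid and seat1 below 0.007 m and angle between the z axis of fuse1 and the z axis of shuttle, either way round below 0.3 rad) or (distance between fuse2_mid and seat1 below 0.007 m and angle between the z axis of fuse2 and the z axis of shuttle, either way round below 0.3 rad)) and ((distance between fuse0_mid and seat2 below 0.007 m and angle between the z axis of fuse0 and the z axis of shuttle, either way round below 0.3 rad) or (distance between fuse1_mid and seat2 below 0.007 m and angle between the z axis of fuse1 and the z axis of shuttle, either way round below 0.3 rad) or (distance between fuse2_mid and seat2 below 0.007 m and angle between the z axis of fuse2 and the z axis of shuttle, either way round below 0.3 rad)) and value of joint plunger below 0.002 m), for 0.2 s.
2. the loaded shuttle is pressed home against the hard stop (value of joint plunger above 0.0145 m and contact force between shuttle and stop above 1 N and angle between the x axis of shuttle and the x axis of station, either way round below 0.06 rad and angle between shuttle's own z axis and vertical below 0.06 rad and z of front_face in the frame of station below 0.028 m), for 0.2 s.
At the end, for the whole second after the job is handed in: One fuse in each well (middle within 7 mm of its seat, within 0.3 rad of upright); shuttle straight and level in the channel (0.06 rad), against the stop with over 1 N, plunger in over 14.5 mm, at rest, still pressed by the fingers with over 2 N, through the last second (all of step 2 and ((distance between fuse0_mid and seat0 below 0.007 m and angle between the z axis of fuse0 and the z axis of shuttle, either way round below 0.3 rad) or (distance between fuse1_mid and seat0 below 0.007 m and angle between the z axis of fuse1 and the z axis of shuttle, either way round below 0.3 rad) or (distance between fuse2_mid and seat0 below 0.007 m and angle between the z axis of fuse2 and the z axis of shuttle, either way round below 0.3 rad)) and ((distance between fuse0_mid and seat1 below 0.007 m and angle between the z axis of fuse0 and the z axis of shuttle, either way round below 0.3 rad) or (distance between fuse1_mid and seat1 below 0.007 m and angle between the z axis of fuse1 and the z axis of shuttle, either way round below 0.3 rad) or (distance between fuse2_mid and seat1 below 0.007 m and angle between the z axis of fuse2 and the z axis of shuttle, either way round below 0.3 rad)) and ((distance between fuse0_mid and seat2 below 0.007 m and angle between the z axis of fuse0 and the z axis of shuttle, either way round below 0.3 rad) or (distance between fuse1_mid and seat2 below 0.007 m and angle between the z axis of fuse1 and the z axis of shuttle, either way round below 0.3 rad) or (distance between fuse2_mid and seat2 below 0.007 m and angle between the z axis of fuse2 and the z axis of shuttle, either way round below 0.3 rad)) and contact force between the fingers and shuttle above 2 N and linear speed of shuttle below 0.01 m/s); the arm keeps its last pose, push and grip.
It fails at once if the screwdriver is moved more than 30 mm (distance of screwdriver from where it was at the start of the episode above 0.03 m).
It fails at once if the supply unit is moved more than 30 mm (distance of supply_unit from where it was at the start of the episode above 0.03 m).
It fails at once if the mug is moved more than 30 mm or tipped (distance of mug from where it was at the start of the episode above 0.03 m or angle between mug's own z axis and vertical above 0.5 rad).
It also fails if it takes over 72 s, if anything falls off the work surface, if the arm or the gripper's body presses on something with over 40 N, if the wrist force passes 120 N, or if a joint passes its speed limit or range.

## Robot

A 7-joint arm with a two-finger parallel gripper is mounted at the origin on the work surface. World frame = base frame: x ahead of the robot, y to its left, z up, the work surface at z = 0. Lengths are in m, angles in rad, forces in N, time in s.
With the tool pointing down it reaches from about 0.425 to 1.025 m from the base axis. Payload 9.4 kg.
Tool frame: the origin (TCP) lies at the very end of the fingers, on their centre line; the grasp point (between the pads) lies 19 mm behind it; z points along the fingers, y is the direction in which the jaws open and shut (so a half turn about z gives the same grasp; the last joint's range is limited). The gripper opens to 85 mm and grips with 20 to 120 N. Pads are 22 mm wide; open, the fingers measure 114 mm over their backs; the gripper's body (76 mm by 85 mm) begins 54 mm behind the grasp point. The pads swing forward as they close: fully open they stand 13 mm farther back than shut.
Start: joints at [1.263, 0.599, -0.003, 1.599, 0.002, 0.943, -0.08], TCP at [0.166, -0.706, 0.231] pointing down, gripper open.
Joint ranges: [-2.57, 2.57], [-0.35, 1.97], [-1.29, 1.29], [0.11, 2.56], [-1.05, 4.19], [0.11, 1.86], [-2.63, 2.63]. Speed limits (rad/s): [2.22, 2.22, 3.01, 3.01, 3.14, 3.14, 3.14].

## Interface

Orientations are given as a unit quaternion [w, x, y, z].
In Python, from bench import * gives the robot as it stands. The module is installed in compiled form; this text tells all that it offers.
- The arm moves only by the tool send_rows, never from a script. Its argument "rows" is one flat list of numbers, 7 for each row, row after row: the turn, a rotation vector about the tool's x, y, z in rad, then the shift along the tool's x, y, z in mm, then the closure, from -1 (fully open) to 1 (shut). In form: [wx, wy, wz, dx, dy, dz, claw, wx, wy, wz, dx, dy, dz, claw, ...]. A call has 1 to 20 rows; each row shifts and turns the commanded pose from where the row before left it, along the tool's axes as they then stand; what a row does not reach is not made up. A row lasts 1/8 s, in which the tool goes at most 62.5 mm and 10.7 degrees, less where a joint would pass 70% of its speed; a pose out of reach is approached as far as the arm can. A call with a gripper value outside its range is refused whole. The fingers move at their own pace and stop on an object; "grip_force" is the grip in N (left out, the last holds). Time passes only in rows, so rows that do not move let the fingers close. It gives the time, the measured TCP pose, the force and the opening at its end, in the units of the state.
- state(): the state, without advancing time (a new reading comes with each control period).
- camera(name): name is "scene" or "top" or "wrist"; returns a dict with "image" (400x640x3 uint8, blue, green, red), "vertical_fov" (degrees; the focal length in pixels is half the picture's height over the tangent of half this angle, whatever the lens; pixels are square), "cx", "cy" (the principal point, pixels), "cam_to_world" (4x4, takes a point from camera to world coordinates); the wrist camera has in their place "hand_eye" (4x4, takes a point from camera to tool coordinates, whose origin is the TCP and whose axes are the flange's). Camera axes: x right, y down, z forward; pixel columns grow to the right and rows downward; lengths in m; the calibration is good to about 2 mm. A picture is of the moment at which its call begins: read the wrist's pose just before it. There is no depth.
- job_done(): hands the job in, once; it reports no verdict.
The state is a dict: "clock": time; "joints": joint angles; "dq": joint speeds; "tau": joint torques, N m; "tcp_pos": TCP position; "eef_rot": TCP orientation; "contact_force": force on the tool from outside, world axes, zero at the start; "moment": the same for the moment, N m; "grip_width": opening from 0.0 (shut) to 1.0 (fully open).
Only numpy, scipy, OpenCV 4.12 (cv2) and the standard library are available. Lean on these libraries where they do the work, as an engineer would, in place of code of your own. Each camera call takes 0.05 s, during which the arm holds its last target. There are 200 camera calls.

## Working session

There is one attempt and no reset: what is moved stays moved. The work goes in short steps, Python scripts to look and compute and a tool call to move; the robot and the scene stay as the last step left them, time stands still between calls to the robot, and variables do not carry over. Pictures are saved under pics/ and viewed, about 8 in all and at most 12, crops included, and the job is handed in when it is done.

Besides the shell and the picture viewer there is one more tool, called after ">>>" as name(argument=value, ...), one argument or row to a line, values as JSON. send_rows: Moves the arm, as the interface text tells. Its arguments: {"type":"object","properties":{"rows":{"type":"array","items":{"type":"number"}},"grip_force":{"type":"number"}},"required":["rows"]}

```bash
mkdir -p pics; cat > h.py <<'E'
from bench import *
import numpy as np, cv2
from scipy.spatial.transform import Rotation as R
def cam(n):
    s=state(); c=camera(n); im=np.array(c["image"]); f=200/np.tan(np.radians(c["vertical_fov"])/2)
    if n=="wrist":
        T=np.eye(4); q=s["eef_rot"]; T[:3,:3]=R.from_quat([q[1],q[2],q[3],q[0]]).as_matrix(); T[:3,3]=s["tcp_pos"]
        M=T@np.array(c["hand_eye"])
    else: M=np.array(c["cam_to_world"])
    return im,(f,c["cx"],c["cy"],M)
def plane(K,uv,z):
    f,cx,cy,M=K; uv=np.atleast_2d(uv).astype(float)
    d=np.c_[(uv[:,0]-cx)/f,(uv[:,1]-cy)/f,np.ones(len(uv))]@M[:3,:3].T
    o=M[:3,3]; return o+d*((z-o[2])/d[:,2])[:,None]
def proj(K,P):
    f,cx,cy,M=K; p=(np.atleast_2d(P)-M[:3,3])@M[:3,:3]; return np.c_[f*p[:,0]/p[:,2]+cx,f*p[:,1]/p[:,2]+cy]
E
python3 - <<'E'
from h import *
for n in("scene","top"):
    im,K=cam(n); cv2.imwrite(f"pics/{n}1.png",im); print(n,K)
print(state())
E
```

```text
scene (np.float64(378.0486023295092), 321.3806062148121, 198.299040581946, array([[-0.68894108,  0.47729792, -0.54547858,  1.04626183],
       [ 0.72452716,  0.47478505, -0.49963942,  0.5119595 ],
       [ 0.02050822, -0.73943617, -0.67291423,  0.74514645],
       [ 0.        ,  0.        ,  0.        ,  1.        ]]))
top (np.float64(487.2148248729475), 322.4648679815949, 192.3127757672387, array([[ 0.01524358, -0.97997705,  0.1985261 ,  0.24454555],
       [-0.99988188, -0.01455002,  0.00495192, -0.00720095],
       [-0.00196421, -0.19857814, -0.98008309,  1.34860966],
       [ 0.        ,  0.        ,  0.        ,  1.        ]]))
{'clock': 0.1, 'joints': array([ 1.26326651,  0.60008426, -0.00252747,  1.60007122,  0.00181737,
        0.94289627, -0.07980169]), 'dq': array([-0.00034504, -0.00072032, -0.00040298,  0.00034174, -0.00130511,
       -0.00042412,  0.00046947]), 'tau': array([ 6.90835543e-03, -7.77985311e+01,  1.57041181e+00, -2.58626193e+01,
        1.26638002e-02,  5.49774224e-03, -1.07000216e-05]), 'tcp_pos': array([ 0.16574275, -0.70535508,  0.23046765]), 'eef_rot': array([-7.10527882e-04,  9.93343720e-01,  1.15185601e-01, -1.61861729e-04]), 'contact_force': array([ 0.09280036, -0.14931232, -0.00109946]), 'moment': array([ 0.02976006,  0.01231457, -0.00604278]), 'grip_width': 0.9956398206717616}
```

View pics/top1.png

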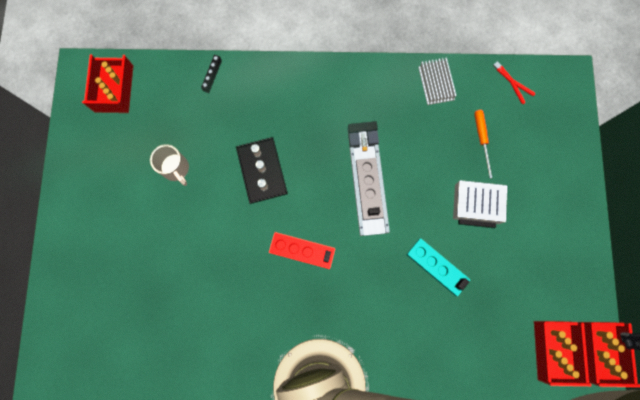

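View pics/scene1.png

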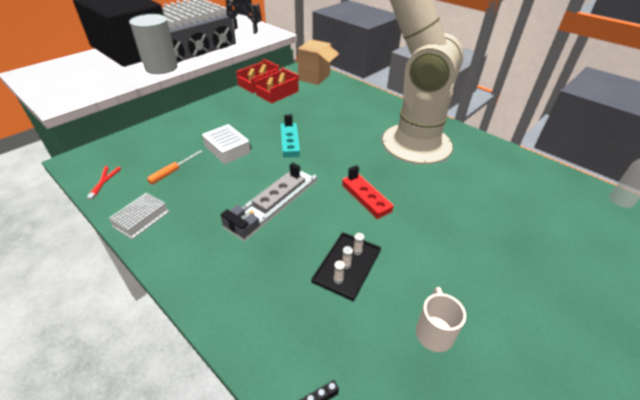

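Three things have the shuttle's shape in the top view: the grey one at (369,188), the red one at (302,250) and the turquoise one at (439,266). The grey one is meant, because it sits in the station channel, with its post at (374,211) and the stop and cover at (364,130). The fuses are at about (255,148), (260,165) and (263,184) in the black tray.

```bash
python3 - <<'E'
from h import *
im,K=cam("top")
hsv=cv2.cvtColor(im,cv2.COLOR_BGR2HSV)
m=((hsv[...,2]>120)&(hsv[...,1]<60)).astype(np.uint8); 
sub=np.zeros_like(m); sub[135:205,235:290]=m[135:205,235:290]
n,l,st,c=cv2.connectedComponentsWithStats(sub)
for i in range(1,n): print(st[i],c[i].round(1))
# post
d=(hsv[...,2]<60).astype(np.uint8); s2=np.zeros_like(d); s2[195:225,355:392]=d[195:225,355:392]
n,l,st,c=cv2.connectedComponentsWithStats(s2)
for i in range(1,n): print("post",st[i],c[i].round(1),plane(K,c[i],.076).round(3))
for p in [(255,145),(260,162),(263,181)]: print(plane(K,p,.062).round(3))
print("front edge",plane(K,[(349,126),(377,123),(361,235),(389,233)],.01).round(3))
for p in [(367,167),(368,180),(370,194)]: print(plane(K,p,.034).round(3))
a=cv2.resize(im[110:245,230:400],None,fx=4,fy=4,interpolation=cv2.INTER_CUBIC); cv2.imwrite("pics/c.png",a)
E
```

```text
[251 144   9  12  76] [255.3 149.1]
[255 160  10  12  73] [259.7 164.8]
[257 179  10  11  73] [261.6 183.4]
post [374 209   5   2   7] [376.1 209.3] [[ 0.459 -0.143  0.076]]
post [368 210  11   5  25] [372.5 212.7] [[ 0.449 -0.134  0.076]]
[[0.635 0.187 0.062]]
[[0.587 0.171 0.062]]
[[0.534 0.161 0.062]]
front edge [[ 0.712 -0.074  0.01 ]
 [ 0.722 -0.155  0.01 ]
 [ 0.397 -0.108  0.01 ]
 [ 0.404 -0.186  0.01 ]]
[[ 0.585 -0.123  0.034]]
[[ 0.547 -0.126  0.034]]
[[ 0.508 -0.131  0.034]]
```

View pics/c.png

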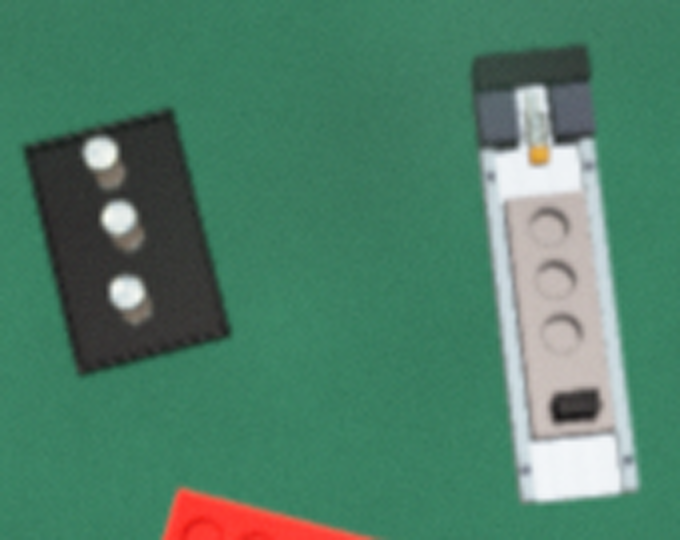

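The grey shuttle is confirmed by the crop: it lies in the channel, its wells are at (549,228), (556,279) and (562,334), and its front is clear of the brass plunger. I'm moving above it.

>>> send_rows(
  rows=[0,0,0.128,0,0,0,-1,0,0,0,35,-44.5,-1.7,-1,0,0,0,35,-44.5,-1.7,-1,0,0,0,35,-44.5,-1.7,-1,0,0,0,35,-44.5,-1.7,-1,0,0,0,35,-44.5,-1.7,-1,0,0,0,35,-44.5,-1.7,-1,0,0,0,35,-44.5,-1.7,-1,0,0,0,35,-44.5,-1.7,-1,0,0,0,35,-44.5,-1.7,-1,0,0,0,35,-44.5,-1.7,-1,0,0,0,35,-44.5,-1.7,-1,0,0,0,35,-44.5,-1.7,-1,0,0,0,0,0,0,-1,0,0,0,0,0,0,-1],
  grip_force=40,
)

```text
clock: 2.02
tcp_pos: [0.5284, -0.1318, 0.2514]
eef_rot: [0.0, 0.999, 0.052, -0.0]
contact_force: [0.6, -0.2, -0.7]
grip_width: 1.004
```

```bash
python3 - <<'E'
from h import *
im,K=cam("wrist"); cv2.imwrite("pics/w1.png",im); np.save("w1.npy",im)
import pickle; pickle.dump((im,K),open("w1.pkl","wb"))
s=state(); print(s["clock"],s["tcp_pos"],s["eef_rot"],s["contact_force"]); print(K)
E
```

```text
2.075 [ 0.52806524 -0.1324866   0.25144521] [ 2.09003169e-04  9.98708129e-01  5.08115773e-02 -4.61337914e-04] [-0.87989598 -0.96273044 -0.46540051]
(np.float64(334.82606585265574), 317.758068238729, 194.04933333220583, array([[ 1.03531693e-01, -9.48339847e-01, -2.99887852e-01,
         6.04948143e-01],
       [-9.94626102e-01, -9.86147389e-02, -3.15285778e-02,
        -1.23809340e-01],
       [ 3.26444445e-04,  3.01540492e-01, -9.53453316e-01,
         3.93388679e-01],
       [ 0.00000000e+00,  0.00000000e+00,  0.00000000e+00,
         1.00000000e+00]]))
```

View pics/w1.png

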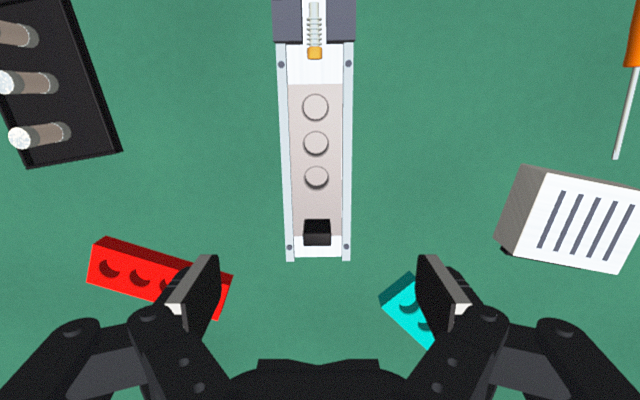

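The wrist view shows the shuttle head on: wells at about (315,107), (316,143) and (316,177), post at (317,232), front edge at y≈84 and plunger nose at y≈58. I'll refine the wells and the yaw numerically.

```bash
python3 - <<'E'
from h import *
import pickle; im,K=pickle.load(open("w1.pkl","rb"))
g=cv2.cvtColor(im,cv2.COLOR_BGR2GRAY); G=cv2.resize(cv2.GaussianBlur(g,(3,3),0),None,fx=4,fy=4,interpolation=cv2.INTER_CUBIC)
c=cv2.HoughCircles(G[320:800,1120:1400],cv2.HOUGH_GRADIENT,1,80,param1=60,param2=18,minRadius=40,maxRadius=64)
P=[]
for x,y,r in sorted(c[0].tolist(),key=lambda t:t[1]):
    u=((x+1120)/4-.4,(y+320)/4-.4); w=plane(K,u,.034)[0]; P.append(w); print(np.round(u,1),r/4,w.round(4))
hsv=cv2.cvtColor(im,cv2.COLOR_BGR2HSV)
# gray shuttle columns: print pixel row profile
print(im[120,280:356].tolist()[::3])
d=((hsv[...,2]<45)).astype(np.uint8); s=np.zeros_like(d); s[205:255,295:340]=d[205:255,295:340]
cn=max(cv2.findContours(s,cv2.RETR_EXTERNAL,cv2.CHAIN_APPROX_NONE)[0],key=cv2.contourArea); print(cv2.boundingRect(cn),cv2.minAreaRect(cn))
print("rail",plane(K,[(281,64),(290,247),(350,64),(346,247)],.02).round(4))
E
```

```text
[314.7 106.7] 11.574999809265137 [ 0.5863 -0.1227  0.034 ]
[315.2 143. ] 13.300000190734863 [ 0.5488 -0.127   0.034 ]
[316.5 177. ] 12.475000381469727 [ 0.5115 -0.1322  0.034 ]
[[241, 232, 227], [235, 227, 216], [234, 229, 219], [199, 198, 210], [211, 216, 221], [212, 215, 221], [214, 216, 221], [215, 216, 223], [213, 215, 221], [209, 213, 225], [152, 155, 163], [111, 111, 115], [114, 114, 120], [131, 131, 139], [198, 201, 211], [220, 221, 227], [220, 220, 226], [217, 218, 224], [214, 218, 222], [218, 219, 225], [221, 222, 229], [224, 215, 201], [235, 229, 219], [235, 230, 219], [185, 189, 153], [115, 143, 70]]
(304, 220, 26, 14) ((316.5, 226.5), (13.0, 25.0), 90.0)
rail [[ 0.6249 -0.0834  0.02  ]
 [ 0.416  -0.1092  0.02  ]
 [ 0.6323 -0.1549  0.02  ]
 [ 0.4231 -0.1778  0.02  ]]
```

>>> send_rows(
  rows=[0,0,0,10.5,-50,-4.7,-1,0,0,0,10.5,-50,-4.7,-1,0,0,0,10.5,-50,-4.7,-1,0,0,0,10.5,-50,-4.7,-1,0,0,0,10.5,-50,-4.7,-1,0,0,0,10.5,-50,-4.7,-1,0,0,0,0,0,0,-1,0,0,0,0,0,0,-1,0,0,0,0,0,0,-1],
)

```text
clock: 3.2
tcp_pos: [0.5608, 0.171, 0.2798]
eef_rot: [0.0, 0.999, 0.05, -0.0]
contact_force: [-0.7, -0.3, 0.4]
grip_width: 1.0
```

```bash
python3 - <<'E'
from h import *
import pickle
im,K=cam("wrist"); pickle.dump((im,K),open("w2.pkl","wb")); cv2.imwrite("pics/w2.png",im)
s=state(); print(s["clock"],s["tcp_pos"].round(4),s["dq"].max())
G=cv2.GaussianBlur(im,(3,3),0); g=cv2.cvtColor(G,cv2.COLOR_BGR2GRAY)
m=(g>175).astype(np.uint8); m=cv2.morphologyEx(m,cv2.MORPH_OPEN,np.ones((5,5),np.uint8))
n,l,st,c=cv2.connectedComponentsWithStats(m)
for i in range(1,n):
    if 200<st[i][4]<3000: print(st[i],c[i].round(1),plane(K,c[i],.062)[0].round(4))
E
```

```text
3.25 [0.5608 0.1713 0.2798] 0.0009492239706808473
[ 21  77  56  56 572] [39.4 95. ] [0.6022 0.463  0.062 ]
[298  89  21  22 373] [308.1  99.4] [0.6255 0.1873 0.062 ]
[ 83  92  23  57 789] [ 94.2 118. ] [0.5843 0.4092 0.062 ]
[309 135  20  20 332] [318.2 144.3] [0.5802 0.1722 0.062 ]
[126 143  16  23 212] [134.4 153.2] [0.5507 0.3696 0.062 ]
[ 51 151  42  11 251] [ 71.9 156.4] [0.5404 0.4374 0.062 ]
[ 98 150  37  27 380] [113.8 164.5] [0.5359 0.3929 0.062 ]
[311 182  19  19 291] [320.  190.9] [0.5282 0.1649 0.062 ]
```

View pics/w2.png

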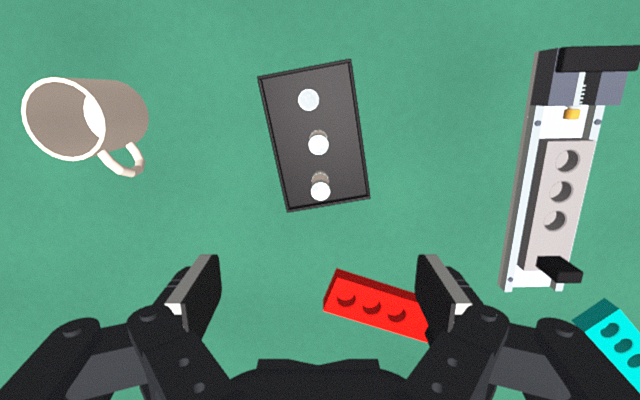

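>>> send_rows(
  rows=[0,0,0,33,-4.7,40,-1,0,0,0,33,-4.7,40,-1,0,0,0,0,0,50,-1,0,0,0,0,0,50,-1,0,0,0,0,0,40,-1,0,0,0,0,0,30,-1,0,0,0,0,0,0,-1,0,0,0,0,0,0,1,0,0,0,0,0,0,1,0,0,0,0,0,0,1,0,0,0,0,0,0,1,0,0,0,0,0,0,1,0,0,0,0,0,0,1],
  grip_force=30,
)

```text
clock: 4.88
tcp_pos: [0.6259, 0.1896, 0.0307]
eef_rot: [-0.0, 0.999, 0.051, 0.001]
contact_force: [-0.5, -1.7, 6.1]
grip_width: 0.25
```

>>> send_rows(
  rows=[0,0,0,0,0,-30,1,0,0,0,0,0,-55,1,0,0,0,-11.8,51,0,1,0,0,0,-11.8,51,0,1,0,0,0,-11.8,51,0,1,0,0,0,-11.8,51,0,1,0,0,0,-11.8,51,0,1,0,0,0,-11.8,51,0,1,0,0,0,0,0,0,1,0,0,0,0,0,0,1],
)

```text
clock: 6.12
tcp_pos: [0.5864, -0.1218, 0.1149]
eef_rot: [-0.0, 0.999, 0.051, 0.0]
contact_force: [0.1, 0.4, -0.7]
grip_width: 0.247
```

```bash
python3 - <<'E'
from h import *
import pickle
im,K=cam("wrist"); pickle.dump((im,K),open("w3.pkl","wb"))
s=state(); print(s["clock"],s["tcp_pos"].round(4),s["eef_rot"].round(4),s["grip_width"],s["contact_force"].round(1))
t=s["tcp_pos"]
print(proj(K,[t+[0,0,.035],t-[0,0,.026],t,[.5863,-.1227,.034],[.5488,-.127,.034]]).round(1))
cv2.imwrite("pics/w3.png",im)
E
```

```text
6.175 [ 0.5866 -0.1209  0.1149] [-4.000e-04  9.986e-01  5.200e-02  1.000e-04] 0.2478413270312659 [ 0.   0.4 -0.1]
[[315.1 303.3]
 [316.  235.1]
 [315.7 258. ]
 [319.  203.2]
 [319.5 251.5]]
```

View pics/w3.png

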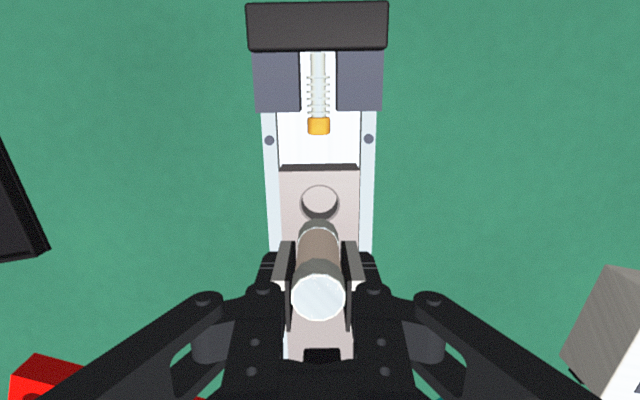

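```bash
python3 - <<'E'
from h import *
import pickle
im,K=pickle.load(open("w3.pkl","rb")); f,cx,cy,M=K
t=np.array([.5864,-.1218,.1149]); a=np.linspace(0,2*np.pi,72)
circ=lambda c,r:proj(K,c+np.c_[r*np.cos(a),r*np.sin(a),0*a])
for n,c in(("top",t+[0,0,.0313]),("bot",t-[0,0,.0267])):
    p=circ(c,.011); print(n,p.min(0).round(1),p.max(0).round(1))
g=cv2.cvtColor(im,cv2.COLOR_BGR2GRAY)
print("col318 from 195",g[195:330,316:321].mean(1).astype(int).tolist())
for r in(290,298,305): print(r,g[r,280:360].tolist())
v=im[415-200:250,290:350]; cv2.imwrite("pics/w3c.png",cv2.resize(im[180:330,270:370],None,fx=5,fy=4,interpolation=cv2.INTER_CUBIC))
E
```

```text
top [289.  272.7] [346.2 321.9]
bot [297.7 216.3] [337.7 253. ]
col318 from 195 [215, 215, 216, 216, 214, 215, 215, 213, 216, 214, 214, 214, 213, 214, 214, 217, 215, 170, 88, 78, 79, 81, 83, 97, 114, 114, 113, 115, 116, 113, 111, 131, 177, 181, 143, 141, 142, 143, 142, 143, 142, 141, 142, 142, 143, 142, 143, 142, 142, 142, 143, 142, 142, 141, 143, 140, 142, 143, 142, 142, 143, 142, 140, 126, 111, 111, 112, 114, 112, 115, 113, 116, 116, 114, 113, 114, 110, 113, 147, 222, 255, 254, 238, 233, 234, 233, 230, 230, 230, 231, 232, 232, 234, 236, 236, 234, 235, 235, 235, 234, 234, 234, 233, 234, 235, 235, 236, 236, 237, 237, 236, 237, 237, 237, 236, 236, 235, 236, 234, 235, 235, 236, 236, 238, 253, 253, 210, 197, 198, 200, 199, 201, 200, 199, 198]
290 [53, 170, 228, 240, 178, 106, 79, 79, 80, 44, 49, 192, 250, 255, 250, 238, 235, 236, 237, 236, 236, 238, 236, 235, 237, 237, 236, 236, 235, 236, 234, 234, 234, 234, 235, 234, 236, 236, 233, 231, 235, 232, 232, 234, 230, 232, 232, 232, 232, 231, 235, 233, 236, 236, 236, 238, 238, 243, 238, 234, 236, 248, 255, 248, 164, 76, 25, 63, 77, 77, 82, 150, 225, 243, 210, 111, 29, 25, 31, 30]
298 [35, 29, 37, 29, 43, 76, 87, 84, 83, 39, 83, 255, 255, 249, 239, 239, 239, 239, 238, 238, 236, 236, 235, 235, 234, 236, 236, 237, 238, 237, 237, 238, 236, 239, 237, 236, 234, 234, 235, 233, 235, 233, 235, 235, 236, 235, 234, 236, 234, 233, 233, 231, 231, 231, 229, 231, 230, 233, 234, 233, 235, 238, 240, 255, 255, 166, 38, 67, 83, 86, 84, 64, 36, 30, 30, 32, 36, 34, 43, 20]
305 [31, 35, 36, 29, 33, 76, 85, 83, 82, 58, 17, 34, 134, 255, 255, 242, 238, 240, 240, 242, 240, 241, 239, 238, 239, 239, 235, 236, 235, 234, 235, 236, 235, 236, 237, 237, 236, 237, 237, 235, 238, 238, 234, 235, 234, 234, 235, 234, 236, 236, 236, 236, 235, 234, 233, 233, 231, 231, 231, 231, 226, 232, 252, 245, 138, 41, 29, 77, 79, 87, 83, 47, 28, 30, 38, 33, 29, 27, 36, 33]
```

View pics/w3c.png

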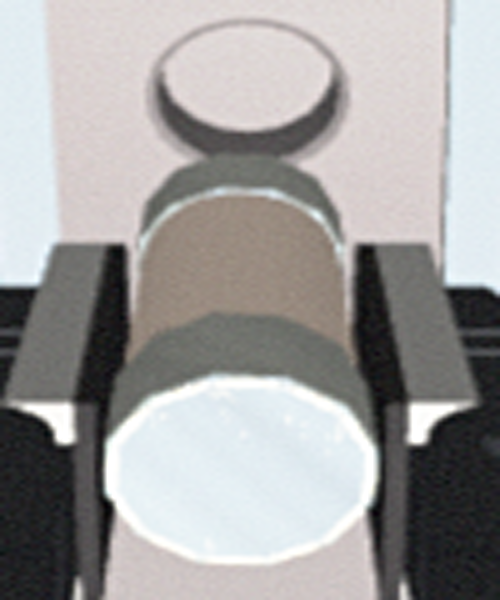

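Observed fuse and well agree with the projections to about 1 mm: the fuse top is centred at (318,297), and the well mouth at (319.8,202). The remaining correction is about 1 mm to the right and 0.6 mm forward, and then down.

>>> send_rows(
  rows=[0,0,0,0.6,1.1,20,1,0,0,0,0,0,25,1,0,0,0,0,0,8,1,0,0,0,0,0,5,1,0,0,0,0,0,5,1,0,0,0,0,0,0,1],
)

```text
clock: 6.92
tcp_pos: [0.5871, -0.1231, 0.052]
eef_rot: [0.0, 0.999, 0.051, 0.0]
contact_force: [-0.0, 0.4, -1.1]
grip_width: 0.247
```

>>> send_rows(
  rows=[0,0,0,0,0,4,1,0,0,0,0,0,4,1,0,0,0,0,0,0,-1,0,0,0,0,0,0,-1,0,0,0,0,0,0,-1,0,0,0,0,0,-45,-1,0,0,0,0,0,-50,-1,0,0,0,4.6,-58.9,0,-1,0,0,0,4.6,-58.9,0,-1,0,0,0,4.6,-58.9,0,-1,0,0,0,4.6,-58.9,0,-1,0,0,0,4.6,-58.9,0,-1,0,0,0,0,0,0,-1],
)

```text
clock: 8.55
tcp_pos: [0.5789, 0.1789, 0.139]
eef_rot: [-0.002, 0.998, 0.056, 0.0]
contact_force: [0.2, -0.2, 0.5]
grip_width: 0.998
```

```bash
python3 - <<'E'
from h import *
s=state(); print(s["clock"],s["tcp_pos"].round(4),s["eef_rot"].round(4))
im,K=cam("top"); cv2.imwrite("pics/t2.png",cv2.resize(im[110:245,230:400],None,fx=4,fy=4,interpolation=cv2.INTER_CUBIC))
print(proj(K,[[.587,-.1232,.074],[.587,-.1232,.1]]))
E
```

```text
8.55 [0.5789 0.1789 0.139 ] [-1.600e-03  9.985e-01  5.560e-02  3.000e-04]
[[368.24288273 162.41306872]
 [369.12708547 159.87470586]]
```

View pics/t2.png

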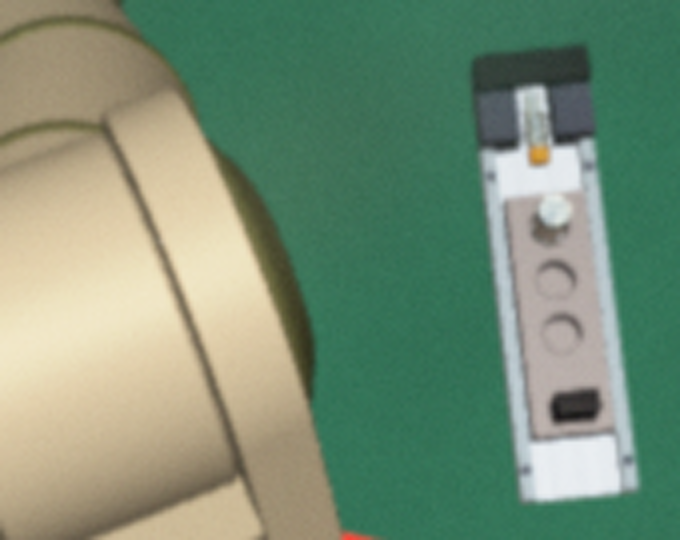

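Fuse 1 is seated: its top is at pixel (368.8,162.8), against (368.2,162.4) predicted. Letting the arm settle over the next fuse.

>>> send_rows(
  rows=[0,0,0,0,0,0,-1,0,0,0,0,0,0,-1],
)

```text
clock: 8.85
tcp_pos: [0.5799, 0.1703, 0.1389]
eef_rot: [0.0, 0.999, 0.05, -0.0]
contact_force: [-0.1, 0.1, -0.2]
grip_width: 0.999
```

>>> send_rows(
  rows=[0,0,0,0.5,-1.9,45,-1,0,0,0,0,0,40,-1,0,0,0,0,0,23,-1,0,0,0,0,0,0,-1,0,0,0,0,0,0,1,0,0,0,0,0,0,1,0,0,0,0,0,0,1,0,0,0,0,0,0,1,0,0,0,0,0,0,1,0,0,0,0,0,-30,1,0,0,0,0,0,-55,1,0,0,0,-12.2,59,0,1,0,0,0,-12.2,59,0,1,0,0,0,-12.2,59,0,1,0,0,0,-12.2,59,0,1,0,0,0,-12.2,59,0,1,0,0,0,0,0,0,1,0,0,0,0,0,0,1,0,0,0,0,0,0,1],
)

```text
clock: 11.22
tcp_pos: [0.5499, -0.1239, 0.1159]
eef_rot: [-0.0, 0.999, 0.053, 0.0]
contact_force: [0.2, 0.2, -1.0]
grip_width: 0.246
```

```bash
cat > chk.py <<'E'
from h import *
import sys
W=np.array(eval(sys.argv[1]))
im,K=cam("wrist"); s=state(); t=s["tcp_pos"]; print(s["clock"],t.round(4),s["eef_rot"].round(4),s["grip_width"],s["contact_force"].round(1))
a=np.linspace(0,2*np.pi,72)
circ=lambda c,r:proj(K,c+np.c_[r*np.cos(a),r*np.sin(a),0*a])
for n,c,r in(("top",t+[0,0,.0313],.011),("bot",t-[0,0,.0267],.011),("well",W,.013)):
    p=circ(c,r); print(n,p.min(0).round(1),p.max(0).round(1))
    cv2.polylines(im,[np.round(p*16).astype(np.int32)],True,(0,0,255),1,cv2.LINE_AA,4)
cv2.imwrite(sys.argv[2],cv2.resize(im[180:330,260:380],None,fx=5,fy=4,interpolation=cv2.INTER_CUBIC))
E
python3 chk.py "[.5493,-.1276,.034]" pics/w4.png
```

```text
11.275 [ 0.5499 -0.1238  0.1159] [-3.000e-04  9.986e-01  5.270e-02  1.000e-04] 0.2410354376521325 [-0.   0.1 -1. ]
top [288.8 272.7] [346.1 322. ]
bot [297.6 216.4] [337.6 253.1]
well [304.5 186.2] [341.2 220.9]
```

View pics/w4.png

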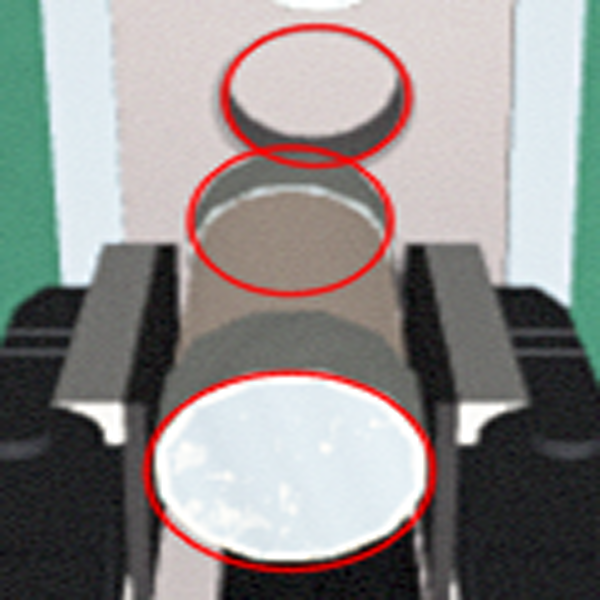

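Fuse 2 is in the grip and matches the overlay. The well is about 0.5 mm left of the prediction, and the correction is 3.3 mm along tool y.

>>> send_rows(
  rows=[0,0,0,-0.9,3.3,20,1,0,0,0,0,0,25,1,0,0,0,0,0,8,1,0,0,0,0,0,5,1,0,0,0,0,0,6,1,0,0,0,0,0,0,1],
)

```text
clock: 12.02
tcp_pos: [0.5491, -0.1289, 0.0519]
eef_rot: [0.0, 0.999, 0.051, 0.0]
contact_force: [0.6, 0.0, -0.1]
grip_width: 0.248
```

>>> send_rows(
  rows=[0,0,0,0,0,4,1,0,0,0,0,0,4,1,0,0,0,0,0,0,-1,0,0,0,0,0,0,-1,0,0,0,0,0,0,-1,0,0,0,0,0,-45,-1,0,0,0,0,0,-50,-1,0,0,0,1.8,-58.7,0,-1,0,0,0,1.8,-58.7,0,-1,0,0,0,1.8,-58.7,0,-1,0,0,0,1.8,-58.7,0,-1,0,0,0,1.8,-58.7,0,-1,0,0,0,0,0,0,-1,0,0,0,0,0,0,-1,0,0,0,0,0,0,-1],
)

```text
clock: 13.9
tcp_pos: [0.5281, 0.162, 0.1388]
eef_rot: [0.0, 0.999, 0.05, -0.0]
contact_force: [0.7, -0.1, -0.4]
grip_width: 1.002
```

```bash
python3 - <<'E'
from h import *
im,K=cam("top"); cv2.imwrite("pics/t3.png",im)
print(proj(K,[[.587,-.1232,.074],[.5493,-.1273,.074]]))
g=cv2.cvtColor(cv2.resize(im[150:190,355:385],None,fx=4,fy=4,interpolation=cv2.INTER_CUBIC),cv2.COLOR_BGR2GRAY)
hs=cv2.HoughCircles(g,cv2.HOUGH_GRADIENT,1,30,param1=60,param2=12,minRadius=13,maxRadius=20)
print(hs[0]/4+[355,150,0])
E
```

```text
[[368.24288273 162.41306872]
 [369.81713604 176.01361853]]
[[370.875      176.375        4.30000019]
 [368.375      162.375        3.9749999 ]]
```

>>> send_rows(
  rows=[0,0,0,0.3,-2.9,45,-1,0,0,0,0,0,40,-1,0,0,0,0,0,23,-1,0,0,0,0,0,0,-1,0,0,0,0,0,0,1,0,0,0,0,0,0,1,0,0,0,0,0,0,1,0,0,0,0,0,0,1,0,0,0,0,0,0,1,0,0,0,0,0,-30,1,0,0,0,0,0,-55,1,0,0,0,-9.3,59,0,1,0,0,0,-9.3,59,0,1,0,0,0,-9.3,59,0,1,0,0,0,-9.3,59,0,1,0,0,0,-9.3,59,0,1,0,0,0,0,0,0,1,0,0,0,0,0,0,1,0,0,0,0,0,0,1],
)

```text
clock: 16.32
tcp_pos: [0.5122, -0.1296, 0.1159]
eef_rot: [-0.0, 0.999, 0.053, 0.0]
contact_force: [0.7, -0.2, -0.4]
grip_width: 0.249
```

```bash
python3 chk.py "[.5116,-.1317,.034]" pics/w5.png
```

```text
16.375 [ 0.5122 -0.1296  0.1159] [-3.000e-04  9.986e-01  5.280e-02  0.000e+00] 0.24365504131254714 [ 0.8  0.4 -0.8]
top [288.8 272.7] [346.  321.9]
bot [297.6 216.3] [337.6 253. ]
well [302.2 185.9] [338.9 220.6]
```

View pics/w5.png

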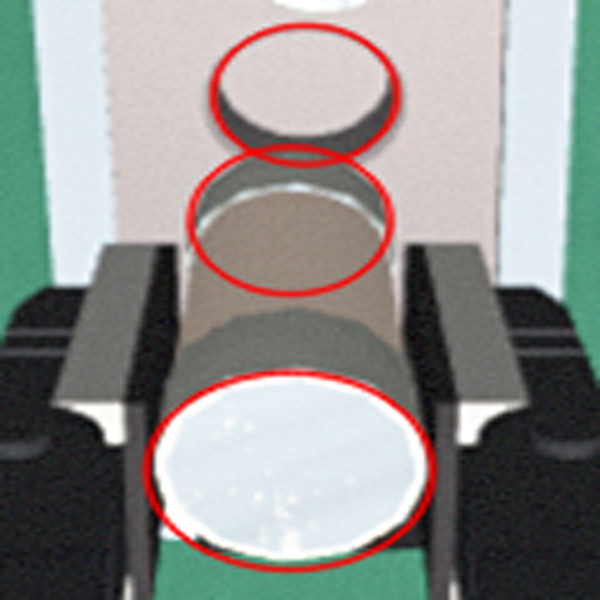

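The overlay matches the well and fuse 3, so I'm lowering it with a small correction.

>>> send_rows(
  rows=[0,0,0,-0.8,1.9,20,1,0,0,0,0,0,25,1,0,0,0,0,0,8,1,0,0,0,0,0,5,1,0,0,0,0,0,6,1,0,0,0,0,0,0,1],
)

```text
clock: 17.12
tcp_pos: [0.5114, -0.1333, 0.0519]
eef_rot: [0.0, 0.999, 0.051, 0.0]
contact_force: [-0.4, -0.1, -1.2]
grip_width: 0.243
```

>>> send_rows(
  rows=[0,0,0,0,0,4,1,0,0,0,0,0,4,1,0,0,0,0,0,0,-1,0,0,0,0,0,0,-1,0,0,0,0,0,0,-1,0,0,0,0,0,-45,-1,0,0,0,0,0,-50,-1,0,0,0,-27.3,0,-15,-1,0,0,0,-27.3,0,-15,-1,0,0,0,0,0,0,-1,0,0,0,0,0,0,-1,0,0,0,0,0,0,-1],
)

```text
clock: 18.62
tcp_pos: [0.4577, -0.1388, 0.1685]
eef_rot: [-0.0, 0.999, 0.052, -0.0]
contact_force: [0.1, 0.0, -0.5]
grip_width: 0.999
```

```bash
python3 - <<'E'
from h import *
im,K=cam("wrist"); s=state(); print(s["clock"],s["tcp_pos"].round(4),s["eef_rot"].round(4))
a=np.linspace(0,2*np.pi,72)
for c in([.587,-.1232],[.5493,-.1273],[.5116,-.1317]):
    p=proj(K,np.c_[c[0]+.011*np.cos(a),c[1]+.011*np.sin(a),0*a+.074]); cv2.polylines(im,[np.round(p*16).astype(np.int32)],True,(0,0,255),1,cv2.LINE_AA,4)
y=np.radians(6.7); ux=np.array([np.cos(y),np.sin(y)]); uy=np.array([-ux[1],ux[0]])
b=np.array([.5116,-.1317])-.055*ux
p=proj(K,np.array([[*(b+i*.008*ux+j*.015*uy),.076] for i,j in((1,1),(1,-1),(-1,-1),(-1,1))])); cv2.polylines(im,[np.round(p*16).astype(np.int32)],True,(0,0,255),1,cv2.LINE_AA,4)
print(b,p.round(0).tolist()); cv2.imwrite("pics/w6.png",im)
E
```

```text
18.675 [ 0.4576 -0.1387  0.1684] [-2.000e-04  9.987e-01  5.160e-02 -2.000e-04]
[ 0.45697561 -0.13811689] [[296.0, 189.0], [337.0, 188.0], [337.0, 209.0], [297.0, 209.0]]
```

View pics/w6.png

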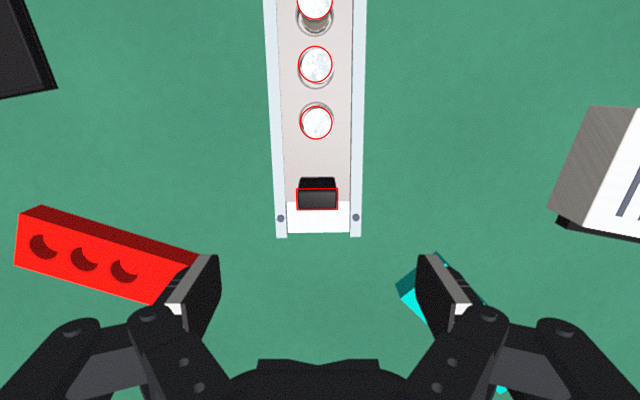

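All three fuse tops (315,5), (315,65) and (316,122) and the post (317,199) lie on their fully seated outlines. Next I grip the post.

>>> send_rows(
  rows=[0,0,-0.014,-0.5,0,40,-1,0,0,0,0,0,50,-1,0,0,0,0,0,37,-1,0,0,0,0,0,0,-1,0,0,0,0,0,0,1,0,0,0,0,0,0,1,0,0,0,0,0,0,1,0,0,0,0,0,0,1,0,0,0,0,0,0,1,0,0,0,0,0,0,1],
  grip_force=80,
)

```text
clock: 19.92
tcp_pos: [0.4571, -0.1393, 0.0433]
eef_rot: [0.0, 0.998, 0.058, 0.001]
contact_force: [-1.5, 1.2, 11.4]
grip_width: 0.338
```

>>> send_rows(
  rows=[0,0,0,6,0,0,1,0,0,0,8,0,0,1,0,0,0,8,0,0,1,0,0,0,6,0,0,1,0,0,0,0,0,0,1],
)

```text
clock: 20.55
tcp_pos: [0.4828, -0.1364, 0.0432]
eef_rot: [0.0, 0.998, 0.058, -0.001]
contact_force: [-6.3, -0.8, 16.7]
grip_width: 0.341
```

```bash
python3 - <<'E'
from h import *
import pickle; im,K=pickle.load(open("w1.pkl","rb"))
print(plane(K,[(297,43.5),(337,43)],.008).round(4), plane(K,[(315,84)],.034).round(4)); s=state(); print(s["tcp_pos"],s["contact_force"])
E
```

```text
[[ 0.6474 -0.0975  0.008 ]
 [ 0.6523 -0.1394  0.008 ]] [[ 0.6087 -0.1207  0.034 ]]
[ 0.48279057 -0.13638841  0.04324508] [-6.33598973 -0.76584833 16.71400154]
```

>>> send_rows(
  rows=[0,0,0,4,0,0,1,0,0,0,4,0,0,1,0,0,0,3,0,0,1,0,0,0,2,0,0,1,0,0,0,0,0,0,1],
)

```text
clock: 21.18
tcp_pos: [0.492, -0.1353, 0.0432]
eef_rot: [0.001, 0.998, 0.058, -0.004]
contact_force: [-16.3, -0.6, 24.4]
grip_width: 0.34
```

>>> send_rows(
  rows=[0,0,0,3,0,0,1,0,0,0,3,0,0,1,0,0,0,0,0,0,1],
)

```text
clock: 21.55
tcp_pos: [0.4962, -0.1348, 0.0432]
eef_rot: [0.001, 0.998, 0.057, -0.005]
contact_force: [-19.8, -2.3, 28.8]
grip_width: 0.338
```

>>> send_rows(
  rows=[0,0,0,2,0,0,1,0,0,0,2,0,0,1,0,0,0,0,0,0,1],
)

```text
clock: 21.92
tcp_pos: [0.4962, -0.1348, 0.0431]
eef_rot: [0.001, 0.998, 0.057, -0.009]
contact_force: [-29.9, -3.4, 37.2]
grip_width: 0.339
```

```bash
python3 - <<'E'
from h import *
s=state(); print(s["clock"],s["tcp_pos"],s["contact_force"],s["moment"],s["eef_rot"])
im,K=cam("wrist"); im2,_=cam("scene")
b=cv2.resize(im2[160:250,210:330],(480,360),interpolation=cv2.INTER_CUBIC)
t,_=cam("top"); tt=cv2.resize(t[110:245,330:420],(240,360),interpolation=cv2.INTER_CUBIC)
cv2.imwrite("pics/fin.png",np.vstack([np.hstack([b,tt]),cv2.resize(im[0:200,150:470],(720,240))[:, :]]) )
E
```

```text
21.925 [ 0.49623496 -0.13481365  0.04309357] [-29.94413449  -3.38292505  37.18093671] [-0.35905228  5.5003915   0.06646039] [ 7.76154897e-04  9.98333864e-01  5.69967236e-02 -8.95920283e-03]
```

View pics/fin.png

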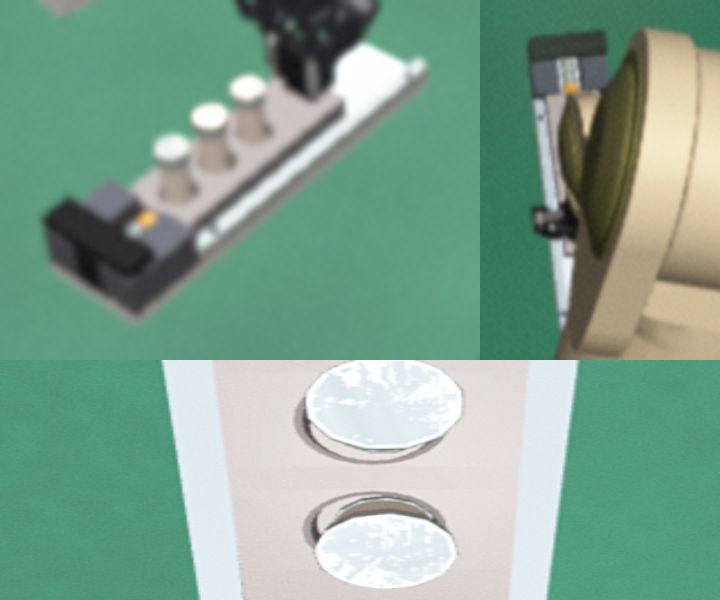

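The shuttle is hard against the stop: TCP x stayed at 0.4962 over the last step while the force rose from 20 to 30 N. The picture shows the front between the shoulders and three fuses standing. I'll ease off 1 mm for force margin and hold.

>>> send_rows(
  rows=[0,0,0,-1,0,0,1,0,0,0,0,0,0,1,0,0,0,0,0,0,1,0,0,0,0,0,0,1,0,0,0,0,0,0,1,0,0,0,0,0,0,1],
)

```text
clock: 22.82
tcp_pos: [0.4963, -0.1348, 0.0431]
eef_rot: [0.001, 0.998, 0.057, -0.008]
contact_force: [-27.1, -1.6, 33.9]
grip_width: 0.341
```

```bash
python3 -c "
from bench import *
print(job_done()); s=state(); print(s['clock'],s['tcp_pos'],s['contact_force'])"
```

```text
the job is handed in; nothing more can be done
None
the job is handed in; nothing more can be done
```

The three fuses are standing in the shuttle's wells and the job is handed in with the gripper still holding the post and pressing the shuttle against the stop. It finished at about 23 s of the 72 s allowed; no verdict was reported.

- **Fuses:** before the push, with the shuttle not yet moved and so clear of the plunger, the fuse tops lay on their fully seated outlines in the wrist view. They were still standing in the picture taken at the stop.
- **Push:** the shuttle travelled about 39 mm. Over the last 4 mm of commanded motion the tool did not move, while the force along the push rose from 20 to 30 N, so it is against the hard stop.
- **Final hold:** after easing back 1 mm the position stayed the same, with about 27 N along the push and 34 N upward on the tool. I took the plunger travel and stop contact from these readings, as neither is measured directly.
- **Small disagreements:** the tool was pitched about 0.016 rad under load, inside the 0.06 rad limit if the shuttle tilts with it. The middle fuse's top was about 1 pixel off (roughly 2–3 mm) in the top view, but matched in the closer wrist view.
- **Bystanders:** the arm did not go near the mug, screwdriver or supply unit, except for passing well above the supply unit at the start. I did not check their positions again at the end.

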